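# Shift the bottle roller into third gear

## Robot

A 6-joint arm with a two-finger parallel gripper is mounted at the origin on the work surface. World frame = base frame: x ahead of the robot, y to its left, z up, the work surface at z = 0. Lengths are in m, angles in rad, forces in N, time in s.
With the tool pointing down it reaches from about 0.325 to 0.775 m from the base axis. Payload 5.5 kg.
Tool frame: the origin (TCP) lies at the very end of the fingers, on their centre line; the grasp point (between the pads) lies r.grip_point_offset behind it (r.grip_point_offset is the distance from the TCP to the grasp point, in m); z points along the fingers, y is the line along which they close (so a half turn about z gives the same grasp; the last joint's range is limited). The gripper opens to 85 mm and grips with 20 to 120 N. Pads are 22 mm wide; open, the fingers measure 114 mm over their backs; the gripper's body (76 mm by 85 mm) begins 54 mm behind the grasp point. The pads swing forward as they close: fully open they stand 13 mm farther back than shut.
Start: joints at [-1.178, 0.091, 1.231, -0, 1.82, -0.057], TCP at [0.261, -0.54, 0.231] pointing down, gripper open.
Joint ranges: [-2.87, 2.87], [-0.86, 2.18], [0.17, 2.46], [-1.51, 4.65], [0.06, 2.69], [-2.65, 2.65]. Speed limits (rad/s): [2.57, 2.57, 3.01, 3.14, 3.14, 3.14].

## Interface

Orientations are given as a unit quaternion [w, x, y, z].
In Python, from workcell import r gives the robot as it stands. The module is installed in compiled form; this text tells all that it offers.
- The arm moves only by the shell command python3 -m crank 'ROWS' [FORCE]. ROWS is JSON, a list of rows, each a list of 7 numbers: the shift along the tool's x, y, z in cm, then the turn, a rotation vector about the tool's x, y, z in degrees, then the finger opening in cm, from 0 to 8.54. A call has 1 to 12 rows; each row is the pose to reach, as a shift and turn from the pose commanded when the call began, along the tool's axes at that moment; what a row does not reach only later rows make up. A row lasts 1/12 s, in which the tool goes at most 41.7 mm and 7.16 degrees, less where a joint would pass 70% of its speed; a pose out of reach is approached as far as the arm can. A call with a gripper value outside its range is refused whole. The fingers move at their own pace and stop on an object; FORCE is the grip in N (left out, the last holds). Time passes only in rows, so rows that repeat a pose let the fingers close. It gives the time, the measured TCP pose, the force, the opening and the grip force at its end, in the units of the state.
- r.read_state(): the state, without advancing time (a new reading comes with each control period).
- r.camera(name): name is "side" or "top"; returns the picture (400x640x3 uint8, blue, green, red); there is no depth.
- r.calibration(name): a dict with "K" (3x3 intrinsics, pixels), "world_to_cam" (4x4, takes a point from world to camera coordinates). Camera axes: x right, y down, z forward; pixel columns grow to the right and rows downward; lengths in m; the calibration is good to about 2 mm. A picture is of the moment at which its call begins. calibration takes no time and is no camera call.
- r.job_done(): hands the job in; it is judged then, once.
Trained networks look in the newest picture that a camera, given by its name, has taken for a name from the list of things; names that differ only in an ending like _2 or _b are one class to them, and where a whole thing is asked for, a point or a joint stands for the part that bears it (a point fixed in the world has none). Each returns a list of dicts, best first, with "confidence" (0 to 1); they miss things now and then, are a little off and sometimes report something else, mostly with a low value. They report only what shows in the picture. A call takes as long as a camera call.
- r.boxes_of(camera, name): "xy" ([column, row] in pixels, amid what is visible of it).
- r.cut_out(camera, name): "mask" (400x640 bool, what is visible of it) and "xy" ([column, row] in pixels, amid what is visible of it).
The state is a dict: "time_s": time; "qpos": joint angles; "qvel": joint speeds; "effort": joint torques, N m; "eef_pos": TCP position; "ee_rot": TCP orientation; "wrist_force": force on the tool from outside, world axes, zero at the start; "wrist_torque": the same for the moment, N m; "grip_width": finger opening in m; "grasp_force": force on a finger pad.
Only numpy, scipy, OpenCV 4.12 (cv2) and the standard library are available. Lean on these libraries where they do the work, as an engineer would, in place of code of your own. Each camera call takes 0.05 s, during which the arm holds its last target. There are 200 camera calls.

## Task

The bottle roller's gear lever stands somewhere along the left-hand slot (first, second or neutral) of its H-shaped gate; seen from the robot, first is left-forward (away from the robot), second left-back, neutral the channel across the middle, third right-forward and fourth right-back. Put it in third: bring it to neutral, push it across to the right and then forward until it is fully home, without running it into fourth, and take your hand away. Push only with the fingertips or the outside of the fingers, never with the lever between the fingers, and leave the jar on the rollers, the bottle, the vial and the vial rack where they are.

Things in the scene. Friction and masses are not known exactly. Their poses are not given: they have to be found in the camera images.
- roller: bottle roller (jar mill) fixed to the bench: white drive housing 260 (x) by 180 (y) mm, deck 125 mm above the bench, with the gear gate in the middle of the deck; two black rubber rollers run from its right-hand side for 360 mm (to y = -480 mm). Origin on the bench straight under the middle of the gate; x is forward (away from the robot), y to the left, z up; yawed up to 0.25 rad either way from the robot's x. Its position and yaw differ each time
- gate_centre (a point): middle of the H gate, on the top of the aluminium gate plate (100 by 88 mm, 133 mm above the bench). The two slots run along the roller's x, their middle lines 15 mm left (+y) and right (-y) of this point, and a neutral channel through this point joins them; slots and channel are about 15 mm wide. The lever rests in its notch against or just before the slot's end
- gear_knob (a point): centre of the gear lever's black ball knob, 38 mm in diameter, which tops a bare steel stem 12 mm thick. The lever turns about a hidden pivot 58 mm below the gate plate's top; the knob's centre is 165 mm from this pivot and upright in the middle of neutral it is 240 mm above the bench. From the middle the knob moves about 49 mm forward or back in a gear and 41 mm (in neutral) or 39 mm (in gear) to the left or right, sinking by up to 12 mm. Its z axis is the lever's, upward
- gear_select (a joint): lever's angle across the gate, rad: about -0.25 in the left slot, +0.25 in the right slot (positive = to the right, the roller's -y); 0.02 to 0.035 of play when it leans on a slot's side. Slight friction (1 N at the knob), stays where it is left
- gear_shift (a joint): lever's angle fore and aft, rad: 0 in neutral, +0.30 fully forward (first or third), -0.30 fully back (second or fourth). A spring detent draws the lever into the nearest of the three notches and holds it there: about 4 N at the knob pushes it out of a notch, and past 0.15 rad either way it snaps into gear. It starts in first, neutral or second
- jar: loose amber glass jar, 90 mm in diameter and 172 mm long with its white cap, lying on the two rollers along the roller's y axis; origin on its axis near the middle, about 144 mm above the bench
- bottle_centre (a point): middle of a loose amber bottle standing on the bench left of the housing or beyond the rollers, 86 mm in diameter and 180 mm high
- rack_centre (a point): middle of a loose black vial rack lying on the bench at the other of these two places, 70 by 110 mm and 42 mm high with its blue-capped vials
- vial_centre (a point): middle of a loose glass vial with a white cap, 28 mm in diameter and 61 mm high, standing at the far edge of the roller's deck (its top 186 mm above the bench)

How it is judged:
By the outcome, as a careful person would: the job done as asked, in the order asked, and still so for the second after the job is handed in, with the robot touching nothing.
It also fails if it takes over 54 s, if anything falls off the work surface, if the arm or the gripper's body presses on something with over 40 N, if the wrist force passes 120 N, or if a joint passes its speed limit or range.

## Working session

There is one attempt and no reset: what is moved stays moved. The work goes in short steps, Python scripts to look and compute and a shell command to move; the robot and the scene stay as the last step left them, time stands still between calls to the robot, and variables do not carry over. Pictures are saved under pics/ and viewed, at most 10 in all, crops included, and the job is handed in when it is done.

```bash
mkdir -p pics; cat > h.py <<'E'
import numpy as np, cv2
from workcell import r
def cal(n):
    c=r.calibration(n); return np.array(c["K"]),np.array(c["world_to_cam"])
def proj(n,p):
    K,T=cal(n); q=T[:3,:3]@np.array(p)+T[:3,3]; q=K@q; return q[:2]/q[2]
def ray(n,uv):
    K,T=cal(n); d=T[:3,:3].T@np.linalg.solve(K,[uv[0],uv[1],1]); o=-T[:3,:3].T@T[:3,3]; return o,d/np.linalg.norm(d)
def onz(n,uv,z):
    o,d=ray(n,uv); return o+d*(z-o[2])/d[2]
def tri(a,b):
    A=np.zeros((3,3));v=np.zeros(3)
    for n,uv in (("top",a),("side",b)):
        o,d=ray(n,uv);P=np.eye(3)-np.outer(d,d);A+=P;v+=P@o
    return np.linalg.solve(A,v)
E
python3 - <<'E'
from h import *
np.set_printoptions(precision=4,suppress=True)
for n in("top","side"):
    im=r.camera(n); cv2.imwrite(f"pics/{n}0.png",im)
    for t in("gear_knob","gate_centre","jar","vial_centre","bottle_centre","rack_centre","roller"):
        print(n,t,[(np.round(d["xy"],1).tolist(),round(d["confidence"],2)) for d in r.boxes_of(n,t)[:2]])
    print(ray(n,(320,200)))
s=r.read_state();print(s["eef_pos"],s["ee_rot"],s["time_s"],r.grip_point_offset,s["wrist_force"])
E
```

```text
top gear_knob [([318.5, 235.5], 0.89)]
top gate_centre [([384.3, 253.8], 0.85)]
top jar [([444.1, 262.4], 0.9)]
top vial_centre [([344.7, 192.1], 0.7), ([384.0, 254.5], 0.49)]
top bottle_centre [([237.4, 206.0], 0.68)]
top rack_centre [([423.4, 191.4], 0.92)]
top roller [([386.4, 254.9], 0.82), ([346.2, 191.6], 0.35)]
(array([0.5621, 0.0504, 1.0045]), array([ 0.0454, -0.0125, -0.9989]))
side gear_knob [([308.0, 163.3], 0.69)]
side gate_centre [([239.2, 242.1], 0.7)]
side jar [([196.2, 213.9], 0.79)]
side vial_centre [([310.7, 213.0], 0.72)]
side bottle_centre [([383.8, 186.4], 0.61)]
side rack_centre [([239.9, 295.1], 0.64)]
side roller [([239.0, 243.6], 0.98)]
(array([ 1.2544, -0.422 ,  0.9773]), array([-0.5757,  0.3886, -0.7194]))
[ 0.2608 -0.5403  0.2313] [ 0.      0.9748  0.223  -0.    ] 0.8 0.0187 [ 0.4279 -0.1637  0.108 ]
```

View pics/top0.png

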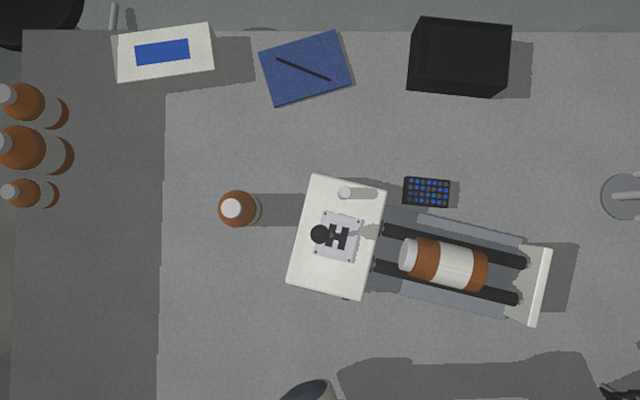

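View pics/side0.png

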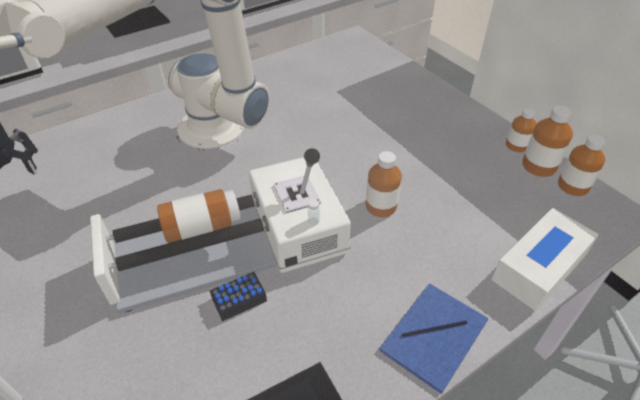

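The top view shows the housing with deck corners near (313,173), (386,190), (361,301) and (286,283). The knob is at (320,235), left of the gate at about (338,236), and the vial is at (350,192). The side view shows the knob at (312,156). Next I refine the gate pose.

```bash
python3 - <<'E'
from h import *
np.set_printoptions(precision=4,suppress=True)
im=cv2.imread("pics/top0.png"); 
cv2.imwrite("pics/c1.png",cv2.resize(im[165:310,275:405],None,fx=4,fy=4,interpolation=cv2.INTER_CUBIC))
P=[onz("top",uv,.125) for uv in((313,173),(386,190),(361,301),(286,283))]
print(np.array(P),np.mean(P,0))
for a,b in((0,3),(1,2)):
    d=P[a]-P[b];print("yaw",np.arctan2(d[1],d[0]),np.linalg.norm(d))
d=P[0]-P[1];print("yaw",np.arctan2(-d[0],d[1]),np.linalg.norm(d))
d=P[3]-P[2];print("yaw",np.arctan2(-d[0],d[1]),np.linalg.norm(d))
for n in("top","side"):
    r.camera(n); c=r.cut_out(n,"gear_knob")[0]; m=c["mask"]; print(n,c["xy"],m.sum())
    ys,xs=np.where(m);print(xs.min(),xs.max(),ys.min(),ys.max())
    g=im if n=="top" else cv2.imread("pics/side0.png")
    dk=(g.max(2)<70); ys,xs=np.where(dk&m);print("dark",xs.mean(),ys.mean(),len(xs),xs.min(),xs.max(),ys.min(),ys.max())
print(tri((319.5,234.5),(312,156)))
E
```

```text
[[ 0.6631  0.0554  0.125 ]
 [ 0.6252 -0.1093  0.125 ]
 [ 0.3774 -0.0526  0.125 ]
 [ 0.4166  0.1146  0.125 ]] [0.5206 0.002  0.125 ]
yaw -0.23585330356653947 0.25348169852598706
yaw -0.22490279433878774 0.2542620151745961
yaw -0.22580793238608307 0.1689717998758517
yaw -0.23042513376350954 0.17175004772071836
top [317.0, 233.0] 310
311 332 224 243
dark 319.6716981132075 233.84528301886792 265 311 329 225 243
side [307.8, 164.2] 396
299 319 149 193<stdin>:15: RuntimeWarning: Mean of empty slice.
  ret = ret.dtype.type(ret / rcount)
Traceback (most recent call last):
ValueError: zero-size array to reduction operation minimum which has no identity
```

View pics/c1.png

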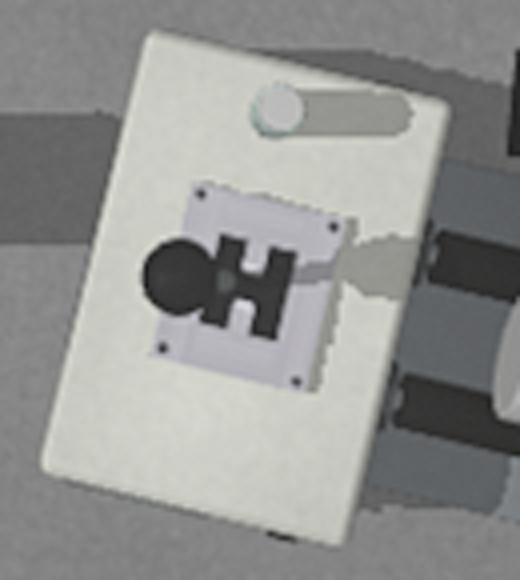

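The crop shows the lever's stem at crop (225,282), halfway along the left slot, so it appears to be in neutral. The gate plate centre is at crop (248,287).

```bash
python3 - <<'E'
from h import *
np.set_printoptions(precision=4,suppress=True)
y=-0.229; R=np.array([[np.cos(y),-np.sin(y)],[np.sin(y),np.cos(y)]])
g=onz("top",(337,236.9),.133); print("gate",g)
k=onz("top",(319.7,233.9),.236); print("knob",k, "rel",R.T@(k-g)[:2])
k2=tri((319.7,233.9),(312,157)); print(k2,R.T@(k2-g)[:2])
v=onz("top",(275+277/4,165+109/4),.186); print("vial",v,R.T@(v-g)[:2])
for n in [(0,.041,.234),(.049,.039,.228),(-.049,.039,.228)]:
    p=np.r_[g[:2]+R@np.array(n[:2]),n[2]]; print(n,p,proj("top",p),proj("side",p))
E
```

```text
gate [0.5198 0.0015 0.133 ]
knob [0.5306 0.0411 0.236 ] rel [0.0015 0.0411]
[0.5313 0.0424 0.2304] [0.0018 0.0425]
vial [ 0.6158 -0.0107  0.186 ] [0.0962 0.01  ]
(0, 0.041, 0.234) [0.5291 0.0414 0.234 ] [319.5609 234.59  ] [310.4124 155.4777]
(0.049, 0.039, 0.228) [0.5764 0.0283 0.228 ] [326.188  210.6005] [317.1812 171.0607]
(-0.049, 0.039, 0.228) [0.481  0.0506 0.228 ] [314.7999 258.9157] [302.518  144.9815]
```

```bash
cat >> h.py <<'E'
G=np.array([.5198,.0015]);Y=-.229
RR=np.array([[np.cos(Y),-np.sin(Y)],[np.sin(Y),np.cos(Y)]])
def status():
    from scipy.spatial.transform import Rotation as Ro
    s=r.read_state(); p=np.array(s["eef_pos"]); w,x,y,z=s["ee_rot"]; T=Ro.from_quat([x,y,z,w]).as_matrix()
    xr=RR.T@(p[:2]-G)
    print("t",round(s["time_s"],2),"roller mm",(xr*1000).round(1),"z",round(p[2]*1000,1),"toolx in roller deg",round(np.degrees(np.arctan2(T[1,0],T[0,0])-Y),1),"F",RR.T@np.array(s["wrist_force"])[:2],s["grip_width"],"q6",s["qpos"][5])
    return p,T
def to(a,b,z):
    p,T=status(); q=np.r_[G+RR@np.array([a,b]),z]; print("shift cm",(T.T@(q-p)*100).round(2))
E
python3 -m crank '[[0,0,-9,0,0,0,0],[0,0,-9,0,0,0,0],[0,0,-9,0,0,0,0],[6,-5,-9,0,0,7,0],[9,-7.5,-9,0,0,14,0],[12,-10,-9,0,0,21,0],[15,-12.5,-9,0,0,28,0],[18,-15,-9,0,0,35,0],[21,-17.5,-9,0,0,38.9,0],[24,-20,-9,0,0,38.9,0],[27,-22.5,-9,0,0,38.9,0],[27,-22.5,-9,0,0,38.9,0]]' 40
python3 -c "
from h import *
np.set_printoptions(precision=3,suppress=True)
to(0,.095,.32)"
```

```text
time_s: 2.0
eef_pos: [0.4072, -0.217, 0.3221]
ee_rot: [-0.0, 0.994, -0.113, 0.001]
wrist_force: [0.5, -1.0, 0.5]
grip_width: -0.0002
grasp_force: 0.0
t 2.0 roller mm [ -60.1 -238.3] z 322.1 toolx in roller deg 0.1 F [ 0.764 -0.859] -0.00022269055601938307 q6 1.2336862815584073
shift cm [  6.09 -33.32   0.24]
```

```bash
python3 -m crank '[[0.6,-3,0,0,0,0,0],[1.2,-6.5,0,0,0,0,0],[1.8,-10,0,0,0,0,0],[2.4,-13.5,0,0,0,0,0],[3,-17,0,0,0,0,0],[3.6,-20.5,0,0,0,0,0],[4.2,-24,0,0,0,0,0],[4.8,-27.5,0,0,0,0,0],[5.4,-31,0,0,0,0,0],[6.1,-33.6,0,0,0,0,0],[6.1,-33.6,0,0,0,0,0],[6.1,-33.6,0,0,0,0,0]]'
python3 -c "
from h import *
np.set_printoptions(precision=3,suppress=True)
to(0,.098,.216)"
```

```text
time_s: 3.0
eef_pos: [0.5422, 0.0943, 0.3207]
ee_rot: [0.0, 0.994, -0.113, -0.0]
wrist_force: [0.1, -0.3, 0.7]
grip_width: -0.0001
grasp_force: 0.0
t 3.0 roller mm [ 0.7 95.5] z 320.7 toolx in roller deg 0.1 F [ 0.164 -0.253] -0.00011324573734948348 q6 1.9078015425000803
shift cm [-0.06 -0.25 10.47]
```

```bash
python3 -m crank '[[0,-0.3,3,0,0,0,0],[0,-0.3,6,0,0,0,0],[0,-0.3,9,0,0,0,0],[0,-0.3,10.5,0,0,0,0],[0,-0.3,10.5,0,0,0,0],[0,-0.3,10.5,0,0,0,0]]'
python3 - <<'E'
from h import *
np.set_printoptions(precision=3,suppress=True)
to(0,0,.216)
a=r.camera("top")[150:300,250:420];b=r.camera("side")[90:240,230:400]
cv2.imwrite("pics/c2.png",cv2.resize(np.hstack([a,b]),None,fx=2.3,fy=2.3,interpolation=cv2.INTER_CUBIC))
E
```

```text
time_s: 3.5
eef_pos: [0.5421, 0.095, 0.2163]
ee_rot: [0.0, 0.993, -0.115, -0.0]
wrist_force: [-0.1, 0.3, 1.1]
grip_width: -0.0003
grasp_force: 0.0
t 3.5 roller mm [ 0.5 96.1] z 216.3 toolx in roller deg -0.1 F [-0.178  0.295] -0.00028045700890546915 q6 1.9129163541303853
shift cm [-0.04  9.61  0.03]
```

View pics/c2.png

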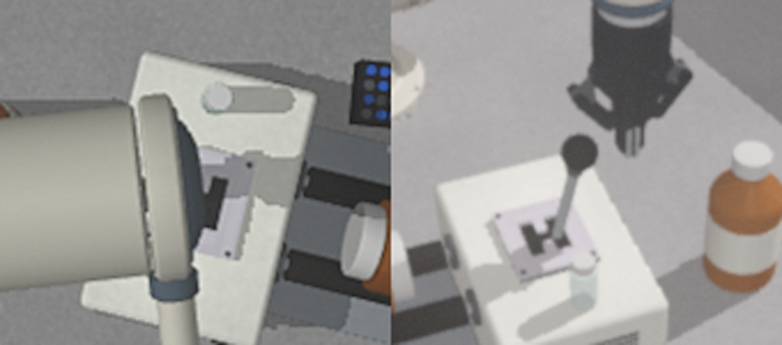

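Fingertips are left of the knob, level with it, with the lever still in neutral. I'll raise the hand a little and push right.

```bash
python3 -m crank '[[0,1,-0.5,0,0,0,0],[0,2,-0.5,0,0,0,0],[0,3,-0.5,0,0,0,0],[0,4,-0.5,0,0,0,0],[0,5,-0.5,0,0,0,0],[0,6,-0.5,0,0,0,0],[0,7,-0.5,0,0,0,0],[0,8,-0.5,0,0,0,0],[0,9,-0.5,0,0,0,0],[0,9.5,-0.5,0,0,0,0],[0,9.5,-0.5,0,0,0,0]]'
python3 - <<'E'
from h import *
np.set_printoptions(precision=3,suppress=True)
to(0,-.0075,.222)
a=r.camera("top")[150:300,250:420];b=r.camera("side")[90:240,200:370]
cv2.imwrite("pics/c3.png",cv2.resize(np.hstack([a,b]),None,fx=2.3,fy=2.3,interpolation=cv2.INTER_CUBIC))
for n in ("top","side"):print(n,[(d["xy"],d["confidence"]) for d in r.boxes_of(n,"gear_knob")[:1]])
for y in(-.03,-.035,-.041):print(proj("side",np.r_[G+RR@np.array([0,y]),.236]))
E
```

```text
time_s: 4.52
eef_pos: [0.5207, 0.0021, 0.2211]
ee_rot: [0.0, 0.993, -0.115, -0.0]
wrist_force: [-0.6, 0.2, -0.6]
grip_width: 0.0002
grasp_force: 0.0
t 4.52 roller mm [0.8 0.8] z 221.1 toolx in roller deg -0.1 F [-0.666  0.047] 0.0002458215638526112 q6 1.7404901167796434
shift cm [-0.07  0.83 -0.09]
top []
side [([282.8, 169.7], 0.56)]
[280.975 162.225]
[278.866 162.757]
[276.329 163.397]
```

View pics/c3.png

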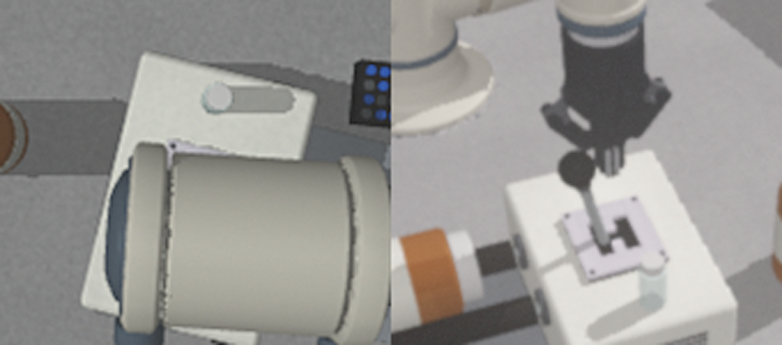

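Knob at side pixel (281,163), about y = -30 mm, still in neutral; about 1 cm left to push.

```bash
python3 -m crank '[[0,0.4,0,0,0,0,0],[0,0.8,0,0,0,0,0],[0,1.0,0,0,0,0,0],[0,1.0,0,0,0,0,0]]'; python3 -m crank '[[0,0.15,0,0,0,0,0],[0,0.3,0,0,0,0,0],[0,0.3,0,0,0,0,0]]'
python3 - <<'E'
from h import *
np.set_printoptions(precision=3,suppress=True)
to(0,-.0075,.222)
E
```

```text
time_s: 5.05
eef_pos: [0.5187, -0.0067, 0.2212]
ee_rot: [0.0, 0.993, -0.114, -0.0]
wrist_force: [0.1, -0.2, 0.8]
grip_width: -0.0001
grasp_force: 0.0
time_s: 5.3
eef_pos: [0.518, -0.0094, 0.2212]
ee_rot: [-0.0, 0.993, -0.114, -0.0]
wrist_force: [-0.3, 0.3, -0.3]
grip_width: 0.0003
grasp_force: 0.1
t 5.3 roller mm [  0.7 -11. ] z 221.2 toolx in roller deg -0.0 F [-0.332  0.19 ] 0.00026524723758315506 q6 1.7162700128741184
shift cm [-0.07 -0.35 -0.08]
```

```bash
python3 -m crank '[[0,0.15,0,0,0,0,0],[0,0.2,0,0,0,0,0],[0,0.2,0,0,0,0,0]]'; python3 -m crank '[[0,0.1,0,0,0,0,0],[0,0.2,0,0,0,0,0],[0,0.2,0,0,0,0,0]]'
python3 - <<'E'
from h import *
np.set_printoptions(precision=3,suppress=True)
status()
b=r.camera("side")[90:240,200:370]
cv2.imwrite("pics/c4.png",cv2.resize(b,None,fx=4,fy=4,interpolation=cv2.INTER_CUBIC))
E
```

```text
time_s: 5.55
eef_pos: [0.5176, -0.0108, 0.2211]
ee_rot: [-0.0, 0.993, -0.114, -0.0]
wrist_force: [0.7, 3.0, -1.3]
grip_width: 0.0002
grasp_force: 1.5
time_s: 5.8
eef_pos: [0.5175, -0.0112, 0.2211]
ee_rot: [-0.002, 0.994, -0.113, 0.0]
wrist_force: [2.3, 8.2, -1.9]
grip_width: 0.0002
grasp_force: 4.6
t 5.8 roller mm [  0.6 -12.9] z 221.1 toolx in roller deg 0.1 F [0.362 8.494] 0.00017135839752718945 q6 1.7086360153335618
```

View pics/c4.png

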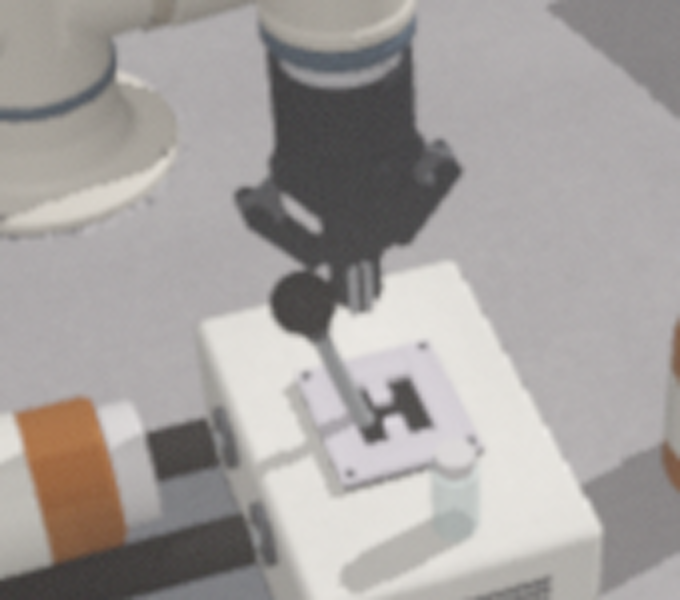

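The lever is against the right side in neutral, with the force stop felt. Now I back off, go up and get behind the knob.

```bash
python3 -m crank '[[0,-1.5,0,0,0,0,0],[0,-3,0,0,0,0,0],[0,-3.5,-3,0,0,0,0],[0,-3.5,-6.5,0,0,0,0],[0,-3.5,-9,0,0,0,0],[-3,-2,-9,0,0,0,0],[-6,0.5,-9,0,0,0,0],[-6.5,2.8,-9,0,0,0,0],[-6.5,2.8,-9,0,0,0,0],[-6.5,2.8,-6,0,0,0,0],[-6.5,2.8,-3,0,0,0,0],[-6.5,2.8,-3,0,0,0,0]]'
python3 - <<'E'
from h import *
np.set_printoptions(precision=3,suppress=True)
to(-.060,-.041,.212)
E
```

```text
time_s: 6.85
eef_pos: [0.4455, -0.0257, 0.2445]
ee_rot: [0.0, 0.993, -0.115, -0.005]
wrist_force: [-0.9, -0.1, -2.4]
grip_width: 0.0004
grasp_force: 0.0
t 6.85 roller mm [-66.2 -43.4] z 244.5 toolx in roller deg -0.1 F [-0.875 -0.317] 0.0004374585522010581 q6 1.6671333169160332
shift cm [ 0.65 -0.24  3.24]
```

```bash
python3 -m crank '[[0,-0.2,2,0,0,0,0],[0,-0.2,3.1,0,0,0,0],[0,-0.2,3.1,0,0,0,0],[1.2,-0.2,3.1,0,0,0,0],[2.4,-0.2,3.1,0,0,0,0],[3.4,-0.2,3.1,0,0,0,0],[4.2,-0.2,3.1,0,0,0,0],[5,-0.2,3.1,0,0,0,0],[5.8,-0.2,3.1,0,0,0,0],[6.6,-0.2,3.1,0,0,0,0],[7.1,-0.2,3.1,0,0,0,0],[7.1,-0.2,3.1,0,0,0,0]]'
python3 - <<'E'
from h import *
np.set_printoptions(precision=3,suppress=True)
to(.019,-.041,.212)
b=r.camera("side")[90:240,200:370]
cv2.imwrite("pics/c5.png",cv2.resize(b,None,fx=4,fy=4,interpolation=cv2.INTER_CUBIC))
E
```

```text
time_s: 7.85
eef_pos: [0.518, -0.04, 0.2198]
ee_rot: [-0.0, 0.993, -0.114, -0.0]
wrist_force: [-0.3, 0.3, -0.8]
grip_width: 0.0001
grasp_force: 0.0
t 7.85 roller mm [  7.7 -40.8] z 219.8 toolx in roller deg -0.0 F [-0.334  0.268] 0.00010221815844179482 q6 1.6574663280359134
shift cm [1.13 0.02 0.78]
```

View pics/c5.png

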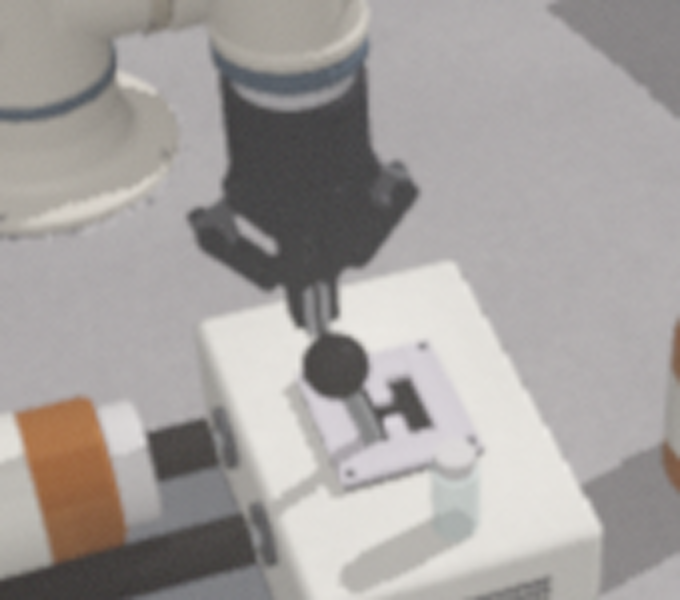

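The lever has snapped forward in the right slot. I press gently to confirm it is at the stop.

```bash
python3 -m crank '[[0,0,0.6,0,0,0,0],[0.5,0,0.6,0,0,0,0],[0.9,0,0.6,0,0,0,0],[0.9,0,0.6,0,0,0,0]]'; python3 -m crank '[[0.15,0,0,0,0,0,0],[0.3,0,0,0,0,0,0],[0.3,0,0,0,0,0,0]]'
python3 -c "
from h import *
status()"
```

```text
time_s: 8.23
eef_pos: [0.5262, -0.0419, 0.2139]
ee_rot: [-0.0, 0.993, -0.114, -0.0]
wrist_force: [0.3, -0.8, 0.4]
grip_width: 0.0001
grasp_force: 0.0
time_s: 8.48
eef_pos: [0.529, -0.0426, 0.2144]
ee_rot: [0.0, 0.993, -0.114, 0.0]
wrist_force: [0.7, 0.4, 0.2]
grip_width: -0.0
grasp_force: 0.0
t 8.48 roller mm [ 18.9 -40.8] z 214.4 toolx in roller deg -0.0 F [0.57380772 0.57014048] -4.653125940940677e-05 q6 1.6555263259275037
```

```bash
python3 -m crank '[[0.15,0,0,0,0,0,0],[0.25,0,0,0,0,0,0],[0.25,0,0,0,0,0,0]]'; python3 -m crank '[[0.1,0,0,0,0,0,0],[0.2,0,0,0,0,0,0],[0.2,0,0,0,0,0,0]]'
python3 -c "
from h import *
status()"
```

```text
time_s: 8.73
eef_pos: [0.5312, -0.043, 0.2142]
ee_rot: [-0.0, 0.993, -0.114, -0.0]
wrist_force: [-1.3, 0.5, 0.7]
grip_width: -0.0
grasp_force: 0.5
time_s: 8.98
eef_pos: [0.5327, -0.0434, 0.214]
ee_rot: [-0.0, 0.993, -0.114, -0.001]
wrist_force: [-3.8, 0.9, -0.7]
grip_width: 0.0003
grasp_force: 1.9
t 8.98 roller mm [ 22.8 -40.7] z 214.0 toolx in roller deg 0.0 F [-3.87484663  0.06579249] 0.00029618618723442245 q6 1.6548567719513565
```

```bash
python3 -m crank '[[0.1,0,0,0,0,0,0],[0.2,0,0,0,0,0,0],[0.2,0,0,0,0,0,0]]'; python3 -m crank '[[-2,0,0,0,0,0,0],[-4,0,0,0,0,0,0],[-6,0,-2,0,0,0,0],[-8,0,-5,0,0,0,0],[-8,3,-8,0,0,0,0],[-8,6,-8,0,0,0,0],[-8,9,-8,0,0,0,0],[-8,12,-8,0,0,0,0],[-8,16,-8,0,0,0,0],[-8,20,-8,0,0,0,0],[-8,24,-8,0,0,0,0],[-8,24,-8,0,0,0,0]]'
python3 - <<'E'
from h import *
np.set_printoptions(precision=3,suppress=True)
status()
a=r.camera("top")[150:300,250:420];b=r.camera("side")[90:240,200:370]
cv2.imwrite("pics/c6.png",cv2.resize(np.hstack([a,b]),None,fx=2.3,fy=2.3,interpolation=cv2.INTER_CUBIC))
for x in(.049,.043):print([proj(n,np.r_[G+RR@np.array([x,-.039]),.228]) for n in("top","side")])
E
```

```text
time_s: 9.23
eef_pos: [0.534, -0.0436, 0.2138]
ee_rot: [-0.0, 0.993, -0.114, -0.002]
wrist_force: [-7.6, 2.3, -0.9]
grip_width: 0.0002
grasp_force: 3.8
time_s: 10.23
eef_pos: [0.4008, -0.2656, 0.2935]
ee_rot: [0.002, 0.993, -0.118, -0.0]
wrist_force: [1.0, 0.6, -0.0]
grip_width: -0.0002
grasp_force: 0.0
t 10.23 roller mm [ -55.2 -287.1] z 293.5 toolx in roller deg -0.4 F [0.805 0.792] -0.0002453344977140769 q6 1.1525777387447043
[array([364.444, 219.689]), array([284.128, 179.713])]
[array([363.763, 222.638]), array([283.283, 177.967])]
```

View pics/c6.png

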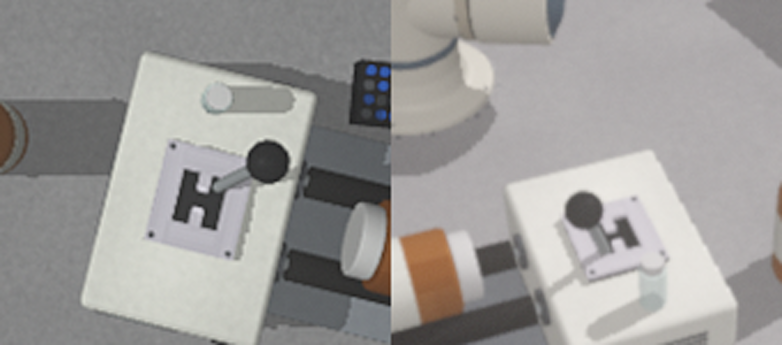

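The knob is at top pixel (366,220), matching the predicted full third position (364,220). The vial, jar and bottle are unmoved and the hand is clear.

```bash
python3 -c "
from h import *
print(r.job_done())"
```

```text
the job is handed in; nothing more can be done
None
```

The lever is fully home in third: it started in neutral, I pushed it right and then forward with the closed fingertips, and the hand is clear with nothing else moved; the job was handed in at about 10 s.

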